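Clamp the filter manifold cover with its draw latch

TASK

Lower the aluminium cover plate onto the vacuum manifold so that it sits flat on both locating pins with its keeper hook towards the draw latch. Then get the latch's wire loop over the keeper hook and press the lever down flat, past centre, so that the cover stays clamped. Set the cover down, do not drop it, and leave the other things on the bench where they stand.

Things in the scene. Friction and masses are not known exactly. Their poses are not given: they have to be found in the camera images.
- cover_grip (a point): Inside the loose cover's black grip block (22 x, 44 y, 38 mm tall), on its centre lines, 12 mm below its top, 26 mm above the plate's top, 36 mm above its underside. Axes as the cover's: +y to its keeper hook. Two 14 mm through holes at (-33, -44) and (+33, +46) mm in x, y from this point fit the manifold's pins. The cover starts flat on the bench, perhaps in the tip box's usual place.
- keeper (a point): Where the bar sits when hooked, on the cover 51 mm along +y from the grip point, 17 mm above the underside; cover's axes. The steel hook there: a wall 16 mm wide (x), 16 mm tall on the plate, its face 3 mm to +y of this point; at its top a lip overhangs to -y, ending 3 mm to -y of this point, underside 5 and top 9 mm above it. Sloped +y face.
- nest (a point): Fixed manifold (white box 112 x, 150 y, top 30 mm above the bench; place and yaw vary): where the grip point is, and how its axes lie, when the cover is seated (66 mm above the bench). +y to the latch. Round pin at (-33, -44), diamond pin at (+33, +46) mm in x, y from here, 12 mm across, tapered, 17 mm tall, 1 mm play all round in the holes.
- pivot (a point): Hinge axis of the latch lever (along the manifold's x), 94 mm to +y of the nest point, 49 mm above the bench; manifold's axes. More than 26 mm to +y of this point nothing lies under the lever.
- lever_tip (a point): End of the steel lever, a strip 24 mm wide and 5 mm thick that reaches 70 mm from the pivot; this point is on its mid-plane.
- lever (a joint): Lever angle, rad: 0 closed, flat, pointing level to the manifold's +y, away from the cover; grows as the tip swings up (pi/2 upright) and over towards the cover, stop at 2.2. A stiff hinge: stays where it is left, about 1 N at the tip moves it. With the loop hooked, closing takes a few N at the tip, and it snaps down past centre from about 0.3.
- loop (a joint): Loop angle on the lever, rad; its elevation above level (towards the cover) is this minus the lever angle. Limits -0.2 to 2.7. Swings freely by its weight: leans back on its stop at the start, tips over towards the cover once the lever passes about 1.2 to 1.4 and lands on the keeper; with the lever at 1.9 or more the bar passes the lip and drops behind the hook.
- bar (a point): Middle of the loop's cross bar: 6 mm round steel, 36 mm long, 54 mm from the loop's hinge (spring-loaded, stretches a few mm). The hinge is on the lever 16 mm from the pivot; lever closed, it is 14.5 mm to +y and 7 mm below the pivot.
- cover: The cover: aluminium plate 90 x, 130 y, 10 mm thick, about 0.5 kg, with grip block and keeper hook; origin at the centre of its underside, +y to the keeper.
- tipbox: Bystander: green pipette tip box with yellow top, 80 x 118 x 57 mm; origin at the centre of its underside.
- tuberack: Bystander: blue tube rack 60 x 100 x 48 mm beside the manifold (+x side); origin at the centre of its underside.
- vial: Bystander: jar 34 mm across, 105 mm tall with blue cap, near the latch on the manifold's -x side; origin under its centre.
- microplate: Bystander: clear well plate 86 x 128 x 14 mm lying on the bench; origin at the centre of its underside.
Mind the look-alikes: they are no part of the job. Several things look just like the cover: the one meant starts nearest to the robot's base.

How it is judged (in metres and radians):
On the way, in this order (a step that is already met when the one before it is completed fails the run):
1. the cover sits flat on both pins, keeper towards the latch (x of cover_grip in the frame of nest between -0.003 and 0.003 m and y of cover_grip in the frame of nest between -0.003 and 0.003 m and z of cover_grip in the frame of nest between -0.003 and 0.0025 m and angle between cover_grip's own z axis and vertical below 0.03 rad and x of keeper in the frame of nest between -0.005 and 0.005 m and y of keeper in the frame of nest above 0.04 m), for 0.2 s.
2. the loop's bar is behind the keeper hook, below its lip, with the cover seated (all of step 1 and x of bar in the frame of keeper between -0.008 and 0.008 m and y of bar in the frame of keeper between -0.013 and 0.003 m and z of bar in the frame of keeper between -0.009 and 0.0045 m), for 0.1 s.
At the end, for the whole second after the job is handed in: Cover at rest, flat on both pins (grip point within 3 mm of the nest point, tilt under 0.03 rad, keeper towards the latch); bar under the keeper's lip (within 8 mm across, -13 to 3 mm along, -9 to 4.5 mm in height of the keeper point); lever flat (under 0.06 rad) and still (all of step 2 and value of joint lever below 0.06 rad and velocity of joint lever below 0.05 rad/s and linear speed of cover below 0.02 m/s); the robot touches nothing.
It fails at once if a bystander is moved by more than 30 mm or tipped (distance of any of tipbox, tuberack, vial, microplate from where it was at the start of the episode above 0.03 m or angle between any of tipbox, tuberack, vial, microplate's own z axis and vertical above 0.35 rad).
It fails at once if the cover is dropped onto the pins or manifold (faster than 0.45 m/s just above its seat) (horizontal distance between cover_grip and nest below 0.03 m and z of cover_grip in the frame of nest below 0.03 m and linear speed of cover above 0.45 m/s).
It also fails if it takes over 58 s, if anything falls off the work surface, if the arm or the gripper's body presses on something with over 40 N, if the wrist force passes 120 N, or if a joint passes its speed limit or range.

ROBOT

A 6-joint arm with a two-finger parallel gripper is mounted at the origin on the work surface. World frame = base frame: x ahead of the robot, y to its left, z up, the work surface at z = 0. Lengths are in mm, angles in degrees, forces in N, time in s.
With the tool pointing down it reaches from about 300 to 850 mm from the base axis. Payload 4.2 kg.
Tool frame: the origin (TCP) lies midway between the tips of the shut fingers; the grasp point (between the pads) lies 19 mm behind it (env.grip_depth is the distance from the TCP to the grasp point, in mm); z points along the fingers, y is the line along which they close (so a half turn about z gives the same grasp; the last joint's range is limited). The gripper opens to 91 mm and grips with 3 to 60 N. Pads are 32 mm wide; open, the fingers measure 118 mm over their backs; the gripper's body (76 mm by 178 mm) begins 60 mm behind the grasp point.
Start: joints at [73.625, 18.312, 89.639, -0, 72.044, -1.146], TCP at [151.043, 554.823, 213.976] pointing down, gripper open.
Joint ranges: [-177.97, 177.97], [-48.28, 115.42], [12.27, 149.76], [-77.06, 257.06], [2.81, 150.46], [-146.56, 146.56]. Speed limits (degrees/s): [147.25, 147.25, 180, 180, 180, 180].

INTERFACE

Orientations are given as [roll, pitch, yaw] about the fixed x, y, z axes, in that order (R = Rz(yaw) Ry(pitch) Rx(roll)).
In Python, from workcell import env, eyes gives the robot as it stands.
- The arm moves only by the tool send_rows, never from a script. Its argument "motion" is a list of rows, each a list of 7 numbers: the shift along the world's x, y, z normalised to -1 to 1, where 1 is 0.5 m, then the turn, a rotation vector about the world's x, y, z normalised to -1 to 1, where 1 is 60 degrees, then the opening, from -1 (shut) to 1 (fully open). A call has 1 to 20 rows; each row is the pose to reach, as a shift and turn from the pose commanded when the call began; what a row does not reach only later rows make up. A row lasts 1/8 s, in which the tool goes at most 62.5 mm and 10.7 degrees, less where a joint would pass 70% of its speed; a pose out of reach is approached as far as the arm can. A call with a number of a shift or a turn outside -1 to 1 is refused whole. A call with a gripper value outside its range is refused whole. The fingers move at their own pace and stop on an object; "squeeze" is the grip in N (left out, the last holds). Time passes only in rows, so rows that repeat a pose let the fingers close. It gives the time, the measured TCP pose, the force, the opening and the grip force at its end, in the units of the state.
- env.state(): the state, without advancing time (a new reading comes with each control period).
- eyes.grab_frame(name): name is "scene" or "top" or "wrist"; returns a dict with "pixels" (420x560x3 uint8, red, green, blue), "depth" (420x560 float32, mm along the optical axis (not along the pixel's ray), 0 where there is no reading), "fx", "fy", "cx", "cy" (pixels), "R" (3x3) and "t" (3): a world point X has camera coordinates R X + t; the wrist camera has in their place "T_tool_cam" (4x4, takes a point from camera to tool coordinates, whose origin is the TCP and whose axes are the flange's). Camera axes: x right, y down, z forward; pixel columns grow to the right and rows downward; lengths in mm; the calibration is good to about 2 mm. A picture is of the moment at which its call begins: read the wrist's pose just before it.
- env.job_done(): hands the job in; it is judged then, once.
The state is a dict: "time_s": time; "qpos": joint angles; "qvel": joint speeds; "effort": joint torques, N m; "ee_pos": TCP position; "ee_rot": TCP orientation; "force": force on the tool from outside, world axes, zero at the start; "torque": the same for the moment, N m; "gripper_width": finger opening in mm; "gripper_force": force on a finger pad.
Only numpy, scipy, OpenCV 4.12 (cv2) and the standard library are available. Lean on these libraries where they do the work, as an engineer would, in place of code of your own. Each camera call takes 0.05 s, during which the arm holds its last target. There are 200 camera calls.

## Working session

There is one attempt and no reset: what is moved stays moved. The work goes in short steps, Python scripts to look and compute and a tool call to move; the robot and the scene stay as the last step left them, time stands still between calls to the robot, and variables do not carry over. Pictures are saved under pics/ and viewed, at most 10 in all, crops included, and the job is handed in when it is done.

Besides the shell and the picture viewer there is one more tool, called after ">>>" by a JSON object that holds its "op" and its "data". send_rows: Moves the arm, as the interface text tells. Its arguments: {"type":"object","properties":{"motion":{"type":"array"},"squeeze":{"type":"number"}},"required":["motion"]}

```bash
mkdir -p pics && ls && cat > h.py <<'E'
import numpy as np, cv2
from workcell import env, eyes
from scipy.spatial.transform import Rotation as Ro
def world(f, st=None):
    d=f["depth"]; v,u=np.indices(d.shape)
    P=np.stack([(u-f["cx"])/f["fx"]*d,(v-f["cy"])/f["fy"]*d,d],-1)
    if "T_tool_cam" in f:
        T=np.array(f["T_tool_cam"]); P=P@T[:3,:3].T+T[:3,3]
        R=Ro.from_euler('xyz',st["ee_rot"],degrees=True).as_matrix()
        W=P@R.T+np.array(st["ee_pos"])
    else: W=(P-np.array(f["t"]))@np.array(f["R"])
    W[d==0]=np.nan
    return W
def save(n,im): cv2.imwrite("pics/"+n+".png",cv2.cvtColor(np.ascontiguousarray(im),cv2.COLOR_RGB2BGR))
E
python3 - <<'E'
from h import *
import pickle
st=env.state();print(st)
for n in("scene","top","wrist"):
    st=env.state();f=eyes.grab_frame(n);save(n+"0",f["pixels"]);pickle.dump((f,st),open(n+"0.pkl","wb"))
a=[cv2.imread(f"pics/{n}0.png") for n in("scene","top")]
E
```

```text
pics
{'time_s': 0.0, 'qpos': array([ 7.36261810e+01,  1.83505876e+01,  8.97067575e+01, -2.97095693e-04,
        7.20434440e+01, -1.14605894e+00]), 'qvel': array([-0.00569948, -0.09610181, -0.04173103,  0.04577934, -0.01230787,
       -0.07122684]), 'effort': array([-4.08451315e-04, -4.12452507e+01, -2.31978267e+01,  7.27127306e-02,
        4.56530973e-02, -1.54406730e-04]), 'ee_pos': array([150.8864887 , 554.32284018, 213.12846134]), 'ee_rot': array([-1.79899225e+02, -1.73349197e-03,  1.64772330e+02]), 'force': array([ 0.63935921, -0.22461785,  0.71794281]), 'torque': array([-0.0509627 ,  0.05540516, -0.01921263]), 'gripper_force': 0.0, 'gripper_width': 91.13866048401746}
```

View pics/scene0.png

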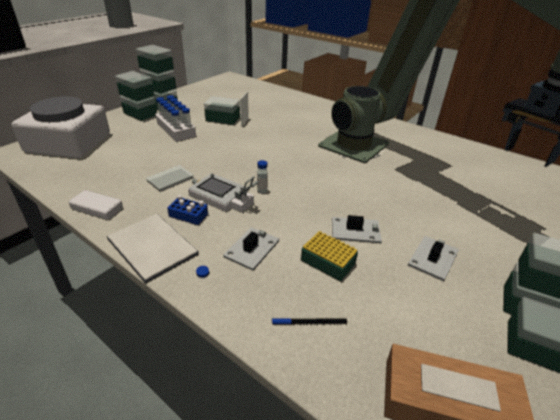

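View pics/top0.png

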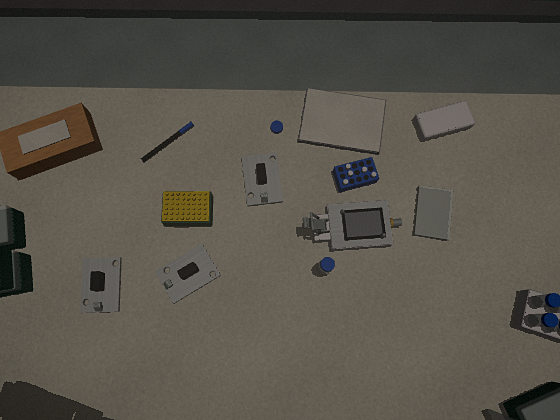

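The scene view shows three covers at (252,246), (356,228) and (433,257). In the top view they are at (262,180), (190,272) and (100,285). The manifold is at top (360,225) with its latch at (313,227), and the vial is at (327,265). Next I work out world positions to see which cover is nearest the base.

```bash
python3 - <<'E'
from h import *
import pickle
f,_=pickle.load(open("top0.pkl","rb"));W=world(f)
print(f["fx"],f["cx"],f["cy"],f["t"],np.round(f["R"],3).tolist())
for n,(u,v) in dict(A=(262,180),B=(190,272),C=(100,285),man=(364,224),latch=(313,227),vial=(327,265),tip=(187,208),rack=(356,174),mp=(433,212),Bhook=(168,285)).items():
    p=W[v,u];print(n,np.round(p,0),round(float(np.hypot(p[0],p[1]))))
g=cv2.resize(f["pixels"][190:320,70:450],None,fx=2.1,fy=2.1,interpolation=cv2.INTER_CUBIC)
B=cv2.resize(f["pixels"][235:310,150:230],None,fx=5,fy=5,interpolation=cv2.INTER_CUBIC)
M=cv2.resize(f["pixels"][190:280,290:410],None,fx=3.3,fy=3.3,interpolation=cv2.INTER_CUBIC)
h=375;M=cv2.resize(M,(395,h));B=cv2.resize(B,(400,h))
x=np.clip(np.hstack([B,M]).astype(float)*1.6,0,255).astype(np.uint8);save("crop0",x)
f,st=pickle.load(open("wrist0.pkl","rb"));W=world(f,st);print(W[210,280],W[100,100],W[320,450],f["T_tool_cam"])
E
```

```text
458.5352534530545 271.5751111065193 218.45034149895662 [  46.51420269  584.32119612 1008.52346328] [[0.017, -1.0, -0.002], [-0.975, -0.016, -0.221], [0.221, 0.005, -0.975]]
A [683.  82.  45.] 688
B [457. 244.  45.] 518
C [424. 452.  40.] 620
man [ 581. -166.   34.] 604
latch [556. -37. 108.] 557
vial [471. -67. 108.] 476
tip [608. 258.  56.] 660
rack [ 706. -149.   35.] 722
mp [ 618. -341.   14.] 706
Bhook [428. 298.  22.] 522
[182.88972515 548.97021938  -2.01630413] [  1.62025344 383.49419378  -1.93730697] [140.72616691 606.75668772 305.84955731] [[ 1.26287956e-04 -9.62327847e-01 -2.71891706e-01  7.73769976e+01]
 [ 9.99999746e-01 -6.91917388e-05  7.09374568e-04 -6.36487127e-01]
 [-7.01463560e-04 -2.71891726e-01  9.62327594e-01 -1.69350086e+02]
 [ 0.00000000e+00  0.00000000e+00  0.00000000e+00  1.00000000e+00]]
```

View pics/crop0.png

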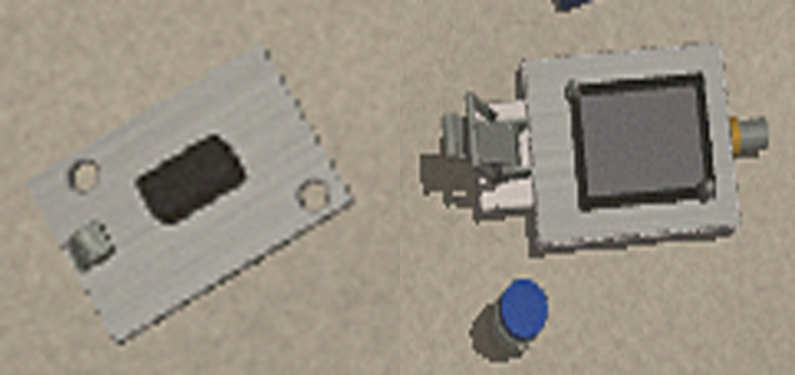

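The one meant is B, at top (190,272) and scene (356,228). It is 518 mm from the base, against 620 and 688 mm for the others. The crop shows the grip block at (190,178), the hook at (90,243), and the holes at (85,177) and (313,193). The right half shows the manifold with its latch on the left and pins at (570,90) and (707,190). Now its yaw, roughly.

```bash
cat >> h.py <<'E'
def rect(W,c,r,z0,z1):
    m=(np.hypot(W[...,0]-c[0],W[...,1]-c[1])<r)&(W[...,2]>z0)&(W[...,2]<z1)
    p=W[m][:,:2].astype(np.float32); q=cv2.minAreaRect(p); return q,m,np.nanmedian(W[m][:,2])
E
python3 - <<'E'
from h import *
import pickle
f,_=pickle.load(open("top0.pkl","rb"));W=world(f)
for n,c,r,a,b in(("plate",(457,244),90,5,15),("block",(457,244),40,35,60),("man",(577,-170),105,22,38),("tip",(608,258),90,50,70)):
    q,m,z=rect(W,c,r,a,b);print(n,q,z,m.sum())
E
```

```text
plate ((448.70654296875, 246.64727783203125), (145.5198974609375, 143.9888916015625), 44.68794250488281) 9.446237603807289 1697
block ((462.24755859375, 251.74209594726562), (22.79802131652832, 43.31184387207031), 32.661720275878906) 47.013164281498696 193
man ((603.2657470703125, -159.45286560058594), (154.43710327148438, 192.6267547607422), 5.720296859741211) 30.142832516965704 2927
tip ((614.1615600585938, 263.144287109375), (74.20915222167969, 111.39293670654297), 0.8077979683876038) 52.73747512573638 1035
```

>>> {"op": "send_rows", "data": {"motion": [[0.622,-0.606,0,0,0,-0.7,1],[0.622,-0.606,0,0,0,-0.7,1],[0.622,-0.606,0,0,0,-0.7,1],[0.622,-0.606,0,0,0,-0.7,1],[0.622,-0.606,0,0,0,-0.7,1],[0.622,-0.606,0,0,0,-0.7,1],[0.622,-0.606,0,0,0,-0.7,1],[0.622,-0.606,0,0,0,-0.7,1],[0.622,-0.606,0,0,0,-0.7,1],[0.622,-0.606,0,0,0,-0.7,1]]}}

```text
time_s: 1.4
ee_pos: [461.0, 252.8, 213.9]
ee_rot: [-180.0, -0.0, 122.9]
force: [0.7, 0.8, 0.2]
gripper_width: 90.9
gripper_force: 0.0
```

```bash
python3 - <<'E'
from h import *
import pickle
st=env.state();f=eyes.grab_frame("wrist");pickle.dump((f,st),open("wrist1.pkl","wb"));save("wrist1",f["pixels"])
print(st["ee_pos"],st["ee_rot"],st["time_s"],st["qpos"]);W=world(f,st)
for n,c,r,a,b in(("plate",(457,248),90,5,15),("block",(462,252),40,35,60)):
    q,m,z=rect(W,c,r,a,b);print(n,q,z,m.sum())
E
```

```text
[461.03461747 252.75258478 213.87133934] [-1.79978551e+02 -2.06466270e-02  1.22874704e+02] 1.4 [ 2.74676932e+01  1.38928094e+01  9.59505861e+01  1.97006146e-02
  7.01799050e+01 -5.41369806e+00]
plate ((456.8536376953125, 257.301025390625), (90.07933807373047, 130.64744567871094), 32.54169845581055) 8.637542349417544 6805
block ((459.4902648925781, 252.8549041748047), (21.11113166809082, 43.535037994384766), 33.04738235473633) 46.40988615029599 792
```

View pics/wrist1.png

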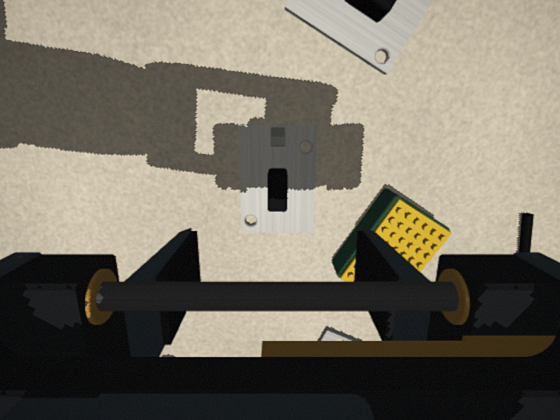

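The wrist view shows the cover upright in the image: block (278,190), hook (278,137), holes (306,147) and (250,220). The block is at (459.5, 252.9) with yaw 32.9°, and its top is about 47 mm high in both views. I descend and grip.

>>> {"op": "send_rows", "data": {"motion": [[-0.003,0,-0.12,0,0,0,1],[-0.003,0,-0.24,0,0,0,1],[-0.003,0,-0.32,0,0,0,1],[-0.003,0,-0.37,0,0,0,1],[-0.003,0,-0.394,0,0,0,1],[-0.003,0,-0.394,0,0,0,1],[-0.003,0,-0.394,0,0,0,-1],[-0.003,0,-0.394,0,0,0,-1],[-0.003,0,-0.394,0,0,0,-1],[-0.003,0,-0.394,0,0,0,-1],[-0.003,0,-0.394,0,0,0,-1],[-0.003,0,-0.394,0,0,0,-1]], "squeeze": 45}}

```text
time_s: 2.95
ee_pos: [460.5, 251.8, 17.0]
ee_rot: [180.0, 0.0, 122.8]
force: [-0.9, 0.6, 0.2]
gripper_width: 34.1
gripper_force: 0.0
```

>>> {"op": "send_rows", "data": {"motion": [[0,0,0,0,0,0,-1],[0,0,0,0,0,0,-1],[0,0,0,0,0,0,-1],[0,0,0,0,0,0,-1]]}}

```text
time_s: 3.45
ee_pos: [460.9, 252.0, 17.0]
ee_rot: [180.0, 0.0, 122.8]
force: [1.9, 1.5, -1.7]
gripper_width: 21.8
gripper_force: 45.0
```

>>> {"op": "send_rows", "data": {"motion": [[0,0,0.02,0,0,0,-1],[0,0,0.1,0,0,0,-1],[0,0,0.22,0,0,0,-1],[0,0,0.34,0,0,0,-1],[0.03,-0.1,0.4,0,0,-0.1,-1],[0.06,-0.22,0.4,0,0,-0.2,-1],[0.09,-0.34,0.4,0,0,-0.3,-1],[0.12,-0.46,0.4,0,0,-0.4,-1],[0.15,-0.58,0.4,0,0,-0.5,-1],[0.18,-0.7,0.4,0,0,-0.55,-1],[0.21,-0.82,0.4,0,0,-0.55,-1],[0.24,-0.92,0.4,0,0,-0.55,-1],[0.24,-1.0,0.4,0,0,-0.55,-1],[0.24,-1.0,0.4,0,0,-0.55,-1],[0.24,-1.0,0.4,0,0,-0.55,-1],[0.24,-1.0,0.4,0,0,-0.55,-1]]}}

```text
time_s: 5.45
ee_pos: [580.2, -246.8, 216.9]
ee_rot: [-180.0, -0.0, 89.8]
force: [-0.0, 0.9, -3.6]
gripper_width: 21.7
gripper_force: 45.0
```

```bash
python3 - <<'E'
from h import *
import pickle
st=env.state();f=eyes.grab_frame("wrist");pickle.dump((f,st),open("wrist2.pkl","wb"));save("wrist2",f["pixels"])
print(st["ee_pos"],st["ee_rot"],st["time_s"],st["qpos"],st["gripper_width"])
E
```

```text
[ 580.21984063 -246.84225559  216.93791589] [-1.79960072e+02 -3.98664845e-02  8.98436309e+01] 5.45 [-2.41021017e+01  2.33046326e+01  8.15434744e+01  2.09233368e-02
  7.52045660e+01 -2.39510990e+01] 21.666347522661358
```

View pics/wrist2.png

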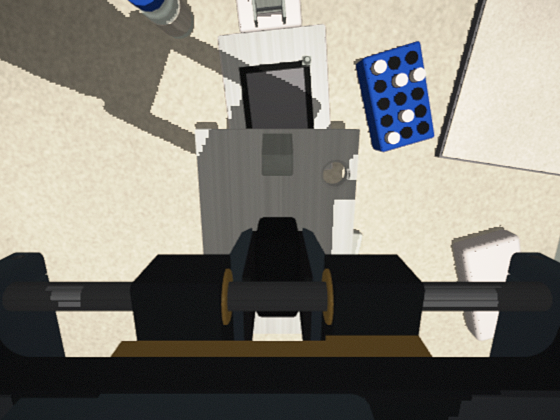

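The view shows the held cover and the diamond pin at (306,61), but the rest of the manifold is hidden behind the cover. I back off so the whole manifold shows.

>>> {"op": "send_rows", "data": {"motion": [[0,-0.1,0.04,0,0,0,-1],[0,-0.2,0.08,0,0,0,-1],[0,-0.26,0.12,0,0,0,-1],[0,-0.26,0.12,0,0,0,-1],[0,-0.26,0.12,0,0,0,-1],[0,-0.26,0.12,0,0,0,-1]]}}

```text
time_s: 6.25
ee_pos: [580.5, -376.5, 276.3]
ee_rot: [-179.9, -0.1, 89.9]
force: [0.1, 1.0, -4.5]
gripper_width: 21.7
gripper_force: 45.0
```

```bash
python3 - <<'E'
from h import *
import pickle
st=env.state();f=eyes.grab_frame("wrist");pickle.dump((f,st),open("wrist3.pkl","wb"));save("wrist3",f["pixels"])
print(st["ee_pos"],st["ee_rot"],st["time_s"])
W=world(f,st)
m=(W[...,2]>24)&(W[...,2]<36)&(abs(W[...,0]-580)<80)&(abs(W[...,1]+165)<90)
q=cv2.minAreaRect(W[m][:,:2].astype(np.float32));print("man",q,np.median(W[m][:,2]))
E
```

```text
[ 580.528491   -376.51294313  276.26806858] [-1.79926209e+02 -7.70134034e-02  8.98650973e+01] 6.25
man ((583.5739135742188, -209.98089599609375), (88.95721435546875, 116.84909057617188), 89.93389892578125) 29.03380630282851
```

View pics/wrist3.png

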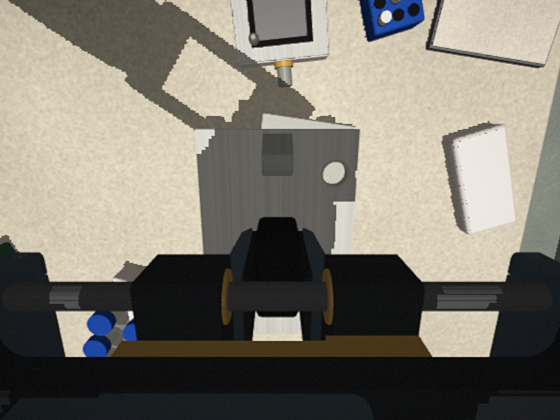

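The round pin is at about (253,42). I locate both pins from wrist2 and wrist3, with the top view as a check, and measure the held cover's pose.

```bash
python3 - <<'E'
from h import *
import pickle
def pinz(W,c,r=14,z0=36,z1=55):
    m=(np.hypot(W[...,0]-c[0],W[...,1]-c[1])<r)&(W[...,2]>z0)&(W[...,2]<z1)
    v,u=np.nonzero(m); return m.sum(),W[m].mean(0).round(1),W[m].max(0).round(1),W[m].min(0).round(1),(u.mean(),v.mean())
w2,s2=pickle.load(open("wrist2.pkl","rb"));W2=world(w2,s2)
w3,s3=pickle.load(open("wrist3.pkl","rb"));W3=world(w3,s3)
t,_=pickle.load(open("top0.pkl","rb"));Wt=world(t)
print("uv2",W2[61,306],"uv3",W3[42,253])
cd=W2[61,306][:2];cr=W3[42,253][:2]
print("D w2",*pinz(W2,cd));print("R w3",*pinz(W3,cr))
print("D top",*pinz(Wt,cd));print("R top",*pinz(Wt,cr))
print(w2["fx"],w2["cx"],w2["cy"])
# manifold top side edges : fit in each frame
for n,W in(("w2",W2),("w3",W3),("t",Wt)):
    m=(W[...,2]>26)&(W[...,2]<33)&(abs(W[...,0]-582)<75)&(abs(W[...,1]+160)<95)
    p=W[m]; 
    L=[];R=[]
    for y in np.arange(-235,-95,4):
        s=p[abs(p[:,1]-y)<2.5]
        if len(s)>8: L.append((y,s[:,0].min()));R.append((y,s[:,0].max()))
    L=np.array(L);R=np.array(R)
    if len(L)>3:
        for nm,A in(("L",L),("R",R)):
            k=np.polyfit(A[:,0],A[:,1],1);r=A[:,1]-np.polyval(k,A[:,0]);g=abs(r)<2.5;k=np.polyfit(A[g,0],A[g,1],1)
            print(n,nm,len(A),g.sum(),"yaw",-np.degrees(np.arctan(k[0])),"x at -165",np.polyval(k,-165),A[:,0].min(),A[:,0].max())
x=np.hstack([cv2.resize(w2["pixels"][30:200,190:370],None,fx=2.2,fy=2.2,interpolation=cv2.INTER_CUBIC),cv2.resize(w3["pixels"][0:170,200:380],None,fx=2.2,fy=2.2,interpolation=cv2.INTER_CUBIC)])
save("pins",np.clip(x.astype(float)*1.4,0,255).astype(np.uint8))
E
```

```text
uv2 [ 608.51835435 -114.45870902   46.03017378] uv3 [ 552.42045087 -213.07333081   41.32739416]
D w2 87 [ 608.7 -113.2   42. ] [ 613.2 -108.5   47.9] [ 604.9 -117.    36.2] (np.float64(305.86206896551727), np.float64(60.37931034482759))
R w3 96 [ 552.1 -209.5   42.5] [ 557.1 -203.3   46.5] [ 546.5 -214.6   36.9] (np.float64(252.54166666666666), np.float64(38.28125))
D top 15 [ 610.8 -113.1   42.3] [ 615.5 -109.7   48.8] [ 607.1 -117.8   37. ] (np.float64(342.4), np.float64(210.6))
R top 23 [ 552.5 -208.5   44. ] [ 559.2 -203.    49.5] [ 547.7 -224.5   36. ] (np.float64(383.17391304347825), np.float64(235.0))
316.8700002111936 276.9408892224375 209.2486597838871
w2 L 23 3 yaw 14.452355917986822 x at -165 531.58204009519 -223.0 -99.0
w2 R 23 23 yaw 5.191680232730192 x at -165 635.4507195767949 -223.0 -99.0
w3 L 18 18 yaw 5.719832462728698 x at -165 525.8536447558009 -235.0 -167.0
w3 R 18 4 yaw 1.0163206078078493 x at -165 637.4758184457689 -235.0 -167.0
t L 35 34 yaw 5.625587888789204 x at -165 527.5948795366586 -235.0 -99.0
t R 35 15 yaw 4.250841026533206 x at -165 636.6295186063561 -235.0 -99.0
```

View pics/pins.png

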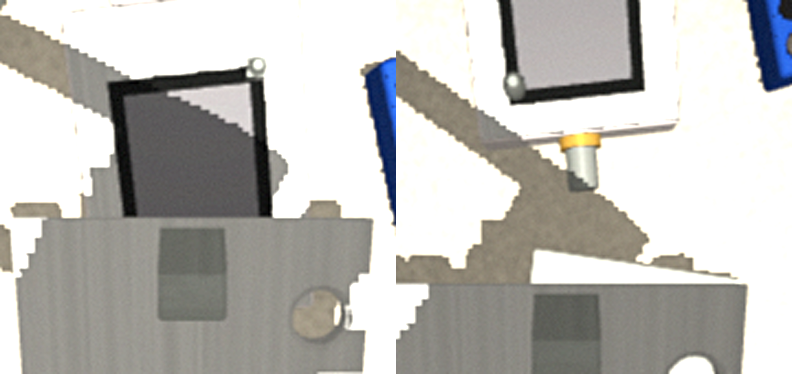

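```bash
python3 - <<'E'
from h import *
import pickle
def ray(f,st,u,v,z):
    T=np.array(f["T_tool_cam"]);R=Ro.from_euler('xyz',st["ee_rot"],degrees=True).as_matrix()
    d=R@T[:3,:3]@np.array([(u-f["cx"])/f["fx"],(v-f["cy"])/f["fy"],1]);o=R@T[:3,3]+st["ee_pos"]
    return (o+d*(z-o[2])/d[2])
for k,(u,v,nm) in dict(wrist2=(306.3,60,"D"),wrist3=(253.6,35.7,"R")).items():
    f,s=pickle.load(open(k+".pkl","rb"));print(nm,ray(f,s,u,v,46).round(1))
for k in("wrist2","wrist3"):
    f,s=pickle.load(open(k+".pkl","rb"));W=world(f,s);e=np.array(s["ee_pos"])
    L=W-e
    # plate: tool-relative; plate top expected z = 19-26=-7 rel TCP
    m=(abs(L[...,2]+7)<4)&(abs(L[...,0])<60)&(L[...,1]>10)&(L[...,1]<85)
    print(k,"plate z",np.median(L[m][:,2]),"x",np.nanpercentile(L[m][:,0],[0.5,99.5]),"ymax",np.nanpercentile(L[m][:,1],99.5))
    sub=np.zeros(m.shape,np.uint8);sub[150:196,310:355]=1
    hole=(sub>0)&(L[...,2]<-20); h,_=cv2.findContours((hole).astype(np.uint8),0,1)
    c=max(h,key=cv2.contourArea);(u,v),r=cv2.minEnclosingCircle(c);x,y,w,hh=cv2.boundingRect(c)
    print("hole px",u,v,r,(x,y,w,hh),"rel",(ray(f,s,x+w/2-.5,y+hh/2-.5,e[2]-7)-e).round(1))
    hk=(L[...,2]>5)&(L[...,2]<15)&(abs(L[...,0])<15)&(L[...,1]>35)&(L[...,1]<65)
    print("hooktop",L[hk].min(0) if hk.any() else None,L[hk].max(0) if hk.any() else None)
E
```

```text
D [ 608.8 -113.5   46. ]
R [ 553.6 -207.6   46. ]
wrist2 plate z -8.36318121705213 x [-45.49170485  43.75185471] ymax 71.58426508206232
hole px 332.5 172.5 11.510964393615723 (323, 162, 21, 22) rel [30.8 47.9 -7. ]
hooktop [-8.81707801 48.74804091  5.0354251 ] [ 7.23440807 62.57777066  9.36751077]
wrist3 plate z -8.352138635220115 x [-45.47603309  43.74598511] ymax 71.58828373619681
hole px 332.5 172.5 11.510964393615723 (323, 162, 21, 22) rel [30.8 47.9 -7. ]
hooktop [-8.84913374 48.76362909  5.0188195 ] [ 7.23250413 63.04155417  9.55952529]
```

Midpoint of the pins is about (580.9, -160.8), yaw 5.5°, and the grip offset in hand is about (-0.9, +1.4). I move to hover over the nest.

>>> {"op": "send_rows", "data": {"motion": [[0,0.08,-0.05,0,0,0.02,-1],[0.001,0.18,-0.13,0,0,0.05,-1],[0.002,0.28,-0.22,0,0,0.08,-1],[0.003,0.36,-0.3,0,0,0.094,-1],[0.003,0.42,-0.36,0,0,0.094,-1],[0.003,0.427,-0.383,0,0,0.094,-1],[0.003,0.427,-0.383,0,0,0.094,-1],[0.003,0.427,-0.383,0,0,0.094,-1],[0.003,0.427,-0.383,0,0,0.094,-1]]}}

```text
time_s: 7.42
ee_pos: [582.8, -165.8, 86.7]
ee_rot: [179.9, 0.1, 95.3]
force: [1.1, 0.5, -3.9]
gripper_width: 22.0
gripper_force: 45.0
```

```bash
python3 - <<'E'
from h import *
import pickle
st=env.state();f=eyes.grab_frame("wrist");pickle.dump((f,st),open("wrist4.pkl","wb"))
print(st["ee_pos"],st["ee_rot"],st["time_s"])
t=eyes.grab_frame("top");pickle.dump(t,open("top4.pkl","wb"));W=world(t)
m=(W[...,2]>118)&(W[...,2]<400)
x=np.hstack([cv2.resize(f["pixels"][20:220,180:380],(500,500),interpolation=cv2.INTER_CUBIC),cv2.resize(t["pixels"][170:290,290:350],(250,500),interpolation=cv2.INTER_CUBIC)])
save("hov",np.clip(x.astype(float)*1.4,0,255).astype(np.uint8))
E
```

```text
[ 582.82638386 -165.80270101   86.72612485] [1.79858202e+02 6.57209169e-02 9.53457392e+01] 7.425
```

View pics/hov.png

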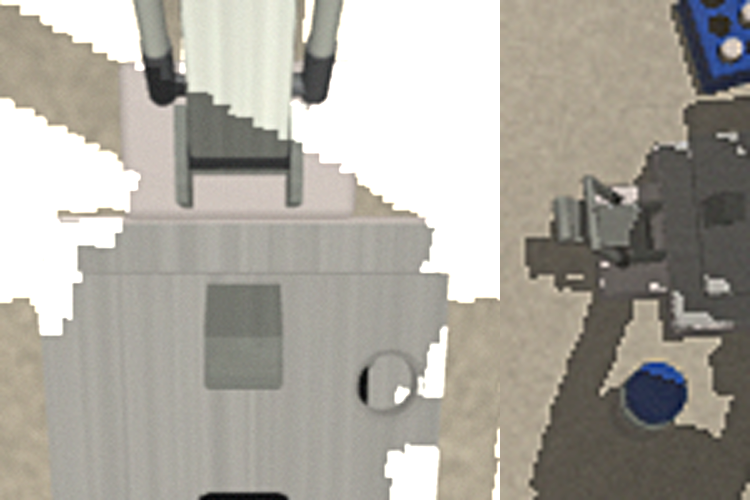

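The hover view shows the hook at (243,335), the hole at (388,382) with a pin glint at (402,393), and the lever legs at (183,205) and (294,205). The loop is leaning back. I let the arm settle and re-measure.

>>> {"op": "send_rows", "data": {"motion": [[0,0,0,0,0,0,-1],[0,0,0,0,0,0,-1],[0,0,0,0,0,0,-1],[0,0,0,0,0,0,-1]]}}

```text
time_s: 8.02
ee_pos: [582.0, -164.6, 85.5]
ee_rot: [180.0, -0.0, 95.4]
force: [-0.5, 0.7, -4.9]
gripper_width: 21.9
gripper_force: 45.0
```

```bash
python3 - <<'E'
from h import *
import pickle
P=[]
for i in range(3):
    st=env.state();f=eyes.grab_frame("wrist");P.append(st["ee_pos"])
print(np.round(P,1),st["ee_rot"],st["time_s"],st["force"])
pickle.dump((f,st),open("wrist5.pkl","wb"));W=world(f,st);e=st["ee_pos"]
# pin seen through hole: points inside hole region 36<z<50
sub=W[140:200,310:360];L=sub-e
for (a,b) in((36,52),(24,36)):
    m=(sub[...,2]>a)&(sub[...,2]<b);print(a,m.sum(),sub[m].mean(0).round(1) if m.any() else 0)
# manifold front edge & lever legs: lever points z 45..70 near pivot
m=(W[...,2]>38)&(W[...,2]<110)&(W[...,1]>-88)&(W[...,1]<-40)&(abs(W[...,0]-575)<30)
p=W[m];
for y in range(-85,-40,6):
    s=p[abs(p[:,1]-y)<3]
    if len(s)>5: print(y,len(s),s[:,0].min().round(1),s[:,0].max().round(1),((s[:,0].min()+s[:,0].max())/2).round(1),np.median(s[:,2]).round(1))
m=(W[...,2]>24)&(W[...,2]<34)&(abs(W[...,0]-577)<75)&(W[...,1]>-100)&(W[...,1]<-70)
p=W[m];print("front edge")
for x in range(535,630,10):
    s=p[abs(p[:,0]-x)<3]
    if len(s)>3: print(x,s[:,1].max().round(1),s[:,1].min().round(1))
E
```

```text
[[ 582.  -164.6   85.5]
 [ 582.  -164.6   85.5]
 [ 582.  -164.6   85.4]] [ 1.79999192e+02 -1.82859023e-03  9.54140887e+01] 8.125 [-0.22015152 -0.35005249 -4.32590937]
36 25 [ 611.3 -115.1   41.6]
24 340 [ 617.8 -121.5   28.7]
-79 75 557.1 588.0 572.5 52.2
-73 277 556.7 587.6 572.2 49.7
-67 601 555.8 587.5 571.6 52.2
-61 667 551.4 586.6 569.0 56.9
-55 952 549.0 591.4 570.2 62.2
-49 1167 548.8 591.4 570.1 68.9
-43 1356 548.2 591.1 569.6 76.3
front edge
535 -84.8 -98.0
545 -70.0 -97.0
555 -70.0 -96.1
565 -71.1 -95.2
575 -70.1 -94.1
585 -70.2 -93.3
595 -70.0 -92.3
605 -70.0 -91.4
615 -77.3 -90.4
625 -76.3 -89.5
```

Corrections: y +1.8 mm, x about 0, yaw fine. I descend until the pins engage, watching the force.

>>> {"op": "send_rows", "data": {"motion": [[0,0.0036,-0.015,0,0,0,-1],[0,0.0036,-0.03,0,0,0,-1],[0,0.0036,-0.036,0,0,0,-1],[0,0.0036,-0.04,0,0,0,-1],[0,0.0036,-0.044,0,0,0,-1],[0,0.0036,-0.048,0,0,0,-1],[0,0.0036,-0.05,0,0,0,-1],[0,0.0036,-0.05,0,0,0,-1]]}}

```text
time_s: 9.18
ee_pos: [582.0, -162.9, 60.5]
ee_rot: [180.0, 0.0, 95.4]
force: [-0.3, -0.2, -4.5]
gripper_width: 21.8
gripper_force: 45.0
```

No extra force 3.5 mm into the pins. I continue.

>>> {"op": "send_rows", "data": {"motion": [[0,0,-0.004,0,0,0,-1],[0,0,-0.008,0,0,0,-1],[0,0,-0.012,0,0,0,-1],[0,0,-0.016,0,0,0,-1],[0,0,-0.02,0,0,0,-1],[0,0,-0.02,0,0,0,-1]]}}

```text
time_s: 9.93
ee_pos: [581.9, -162.9, 50.3]
ee_rot: [-180.0, -0.0, 95.4]
force: [0.4, 0.3, -4.8]
gripper_width: 21.8
gripper_force: 45.0
```

>>> {"op": "send_rows", "data": {"motion": [[0,0,-0.002,0,0,0,-1],[0,0,-0.004,0,0,0,-1],[0,0,-0.006,0,0,0,-1],[0,0,-0.008,0,0,0,-1],[0,0,-0.008,0,0,0,-1],[0,0,-0.008,0,0,0,-1]]}}

```text
time_s: 10.68
ee_pos: [582.1, -162.9, 47.0]
ee_rot: [180.0, 0.0, 95.4]
force: [-1.4, 0.4, 2.4]
gripper_width: 21.8
gripper_force: 45.0
```

Contact at z = 47.0, exactly the seated height. I release and rise.

>>> {"op": "send_rows", "data": {"motion": [[0,0,0,0,0,0,0.2],[0,0,0,0,0,0,0.2],[0,0,0,0,0,0,0.2],[0,0,0,0,0,0,0.2],[0,0,0.03,0,0,0,0.2],[0,0,0.12,0,0,0,0.2],[0,-0.04,0.24,0,0,0,0.2],[0,-0.08,0.32,0,0,0,0.2],[0,-0.08,0.32,0,0,0,0.2],[0,-0.08,0.32,0,0,0,0.2]]}}

```text
time_s: 11.92
ee_pos: [581.5, -202.5, 206.3]
ee_rot: [-180.0, -0.0, 95.4]
force: [0.1, -0.1, -0.3]
gripper_width: 54.9
gripper_force: 0.0
```

```bash
python3 - <<'E'
from h import *
import pickle
st=env.state();f=eyes.grab_frame("wrist");pickle.dump((f,st),open("wrist6.pkl","wb"));e=st["ee_pos"]
print(e,st["ee_rot"],st["time_s"],st["gripper_width"]);W=world(f,st)
m=(W[...,2]>36)&(W[...,2]<42.5)&(np.hypot(W[...,0]-580,W[...,1]+157)<90)
q=cv2.minAreaRect(W[m][:,:2].astype(np.float32));A=np.c_[W[m][:,:2],np.ones(m.sum())];k=np.linalg.lstsq(A,W[m][:,2],rcond=None)[0]
print("plate",q,np.median(W[m][:,2]),"tilt",k[:2])
m=(W[...,2]>72)&(W[...,2]<80)&(np.hypot(W[...,0]-581,W[...,1]+162)<30);print("block",cv2.minAreaRect(W[m][:,:2].astype(np.float32)),np.median(W[m][:,2]))
t=eyes.grab_frame("scene");pickle.dump(t,open("scene6.pkl","wb"))
# latch profile in manifold axes
c,s=np.cos(np.radians(5.4)),np.sin(np.radians(5.4))
D=W-np.array([581,-161.5,0]);X=D[...,0]*c+D[...,1]*s;Y=-D[...,0]*s+D[...,1]*c
for x0 in(0,-16,16):
  m=(abs(X-x0)<4)&(Y>75)&(Y<180)&(W[...,2]>35)
  for y in range(78,170,6):
    g=m&(abs(Y-y)<3)
    if g.sum()>3: print(x0,y,g.sum(),np.percentile(W[g][:,2],[5,50,95]).round(0))
x=np.hstack([cv2.resize(f["pixels"][0:260,140:420],(430,400),interpolation=cv2.INTER_CUBIC),cv2.resize(t["pixels"][150:240,160:280],(370,400),interpolation=cv2.INTER_CUBIC)])
save("seat",np.clip(x.astype(float)*1.3,0,255).astype(np.uint8))
E
```

```text
[ 581.4566891  -202.50788213  206.29358742] [-1.79966427e+02 -3.59496792e-02  9.53992933e+01] 11.925 54.86420128438087
plate ((579.6675415039062, -149.63766479492188), (90.19992065429688, 142.8253936767578), 5.3451337814331055) 38.65172438400751 tilt [0.00079676 0.00084674]
block ((580.9075317382812, -161.97792053222656), (21.206195831298828, 43.40367126464844), 5.167257308959961) 76.34568525058364
0 90 31 [47. 49. 52.]
0 96 63 [50. 53. 56.]
0 102 74 [56. 59. 62.]
0 108 81 [61. 64. 67.]
0 114 87 [67. 70. 73.]
0 120 93 [72. 76. 79.]
0 126 98 [78. 81. 84.]
-16 84 24 [37. 52. 53.]
-16 90 23 [50. 52. 54.]
-16 96 29 [51. 52. 54.]
-16 102 29 [52. 53. 60.]
-16 108 80 [52. 57. 65.]
-16 114 74 [63. 71. 78.]
-16 120 90 [77. 87. 95.]
-16 126 36 [79. 95. 98.]
16 84 23 [39. 52. 53.]
16 90 24 [49. 53. 54.]
16 96 21 [51. 52. 54.]
16 102 27 [48. 53. 54.]
16 108 85 [52. 57. 65.]
16 114 88 [64. 71. 79.]
16 120 103 [79. 87. 95.]
16 126 30 [92. 96. 98.]
```

View pics/seat.png

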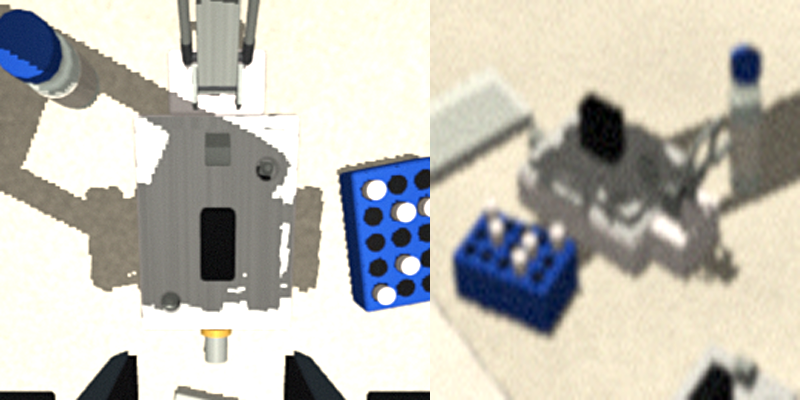

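The cover is flat (tilt 0.001) and both pins show through their holes, at crop (267,170) and (171,300). The lever is at about 0.75 rad with the loop leaning back. Next: shut the fingers, go behind the lever, then push it up and over.

>>> {"op": "send_rows", "data": {"motion": [[-0.008,0.11,0,0,0,0,-1],[-0.017,0.22,0,0,0,0,-1],[-0.025,0.33,0,0,0,0,-1],[-0.033,0.44,0,0,0,0,-1],[-0.033,0.44,0,0,0,0,-1],[-0.033,0.44,-0.1,0,0,0,-1],[-0.033,0.44,-0.2,0,0,0,-1],[-0.033,0.44,-0.242,0,0,0,-1],[-0.033,0.44,-0.242,0,0,0,-1],[-0.033,0.44,-0.242,0,0,0,-1]]}}

```text
time_s: 13.28
ee_pos: [566.2, 16.7, 86.1]
ee_rot: [179.9, 0.0, 95.4]
force: [-0.9, -0.6, 0.5]
gripper_width: 0.7
gripper_force: 0.0
```

>>> {"op": "send_rows", "data": {"motion": [[0.002,-0.02,0,0,0,0,-1],[0.004,-0.04,0,0,0,0,-1],[0.006,-0.06,0,0,0,0,-1],[0.008,-0.08,0,0,0,0,-1],[0.01,-0.1,0,0,0,0,-1],[0.011,-0.12,0,0,0,0,-1],[0.013,-0.14,0,0,0,0,-1],[0.015,-0.157,0,0,0,0,-1],[0.016,-0.171,0,0,0,0,-1],[0.016,-0.171,0,0,0,0,-1],[0.016,-0.171,0,0,0,0,-1]]}}

```text
time_s: 14.65
ee_pos: [573.6, -68.6, 85.6]
ee_rot: [180.0, 0.0, 95.4]
force: [0.2, 0.2, -0.5]
gripper_width: 0.4
gripper_force: 0.0
```

```bash
cat >> h.py <<'E'
def prof(W,xs=(0,-17,17),y0=30,y1=180,zmin=41,step=6,N=(581,-162),yaw=5.4):
    c,s=np.cos(np.radians(yaw)),np.sin(np.radians(yaw));D=W-np.array([N[0],N[1],0])
    X=D[...,0]*c+D[...,1]*s;Y=-D[...,0]*s+D[...,1]*c
    for x0 in xs:
        m=(abs(X-x0)<4)&(W[...,2]>zmin);o=[]
        for y in range(y0,y1,step):
            g=m&(abs(Y-y)<step/2)
            if g.sum()>2:o.append((y,int(g.sum()),*np.percentile(W[g][:,2],[5,50,95]).round(0).astype(int).tolist()))
        print(x0,o)
E
python3 - <<'E'
from h import *
import pickle
st=env.state();f=eyes.grab_frame("wrist");W=world(f,st);pickle.dump((f,st),open("wrist7.pkl","wb"))
print(st["ee_pos"],st["force"]);prof(W)
s=eyes.grab_frame("scene");t=eyes.grab_frame("top");pickle.dump((s,t),open("st7.pkl","wb"));print("scene");prof(world(s),y0=30,y1=130)
save("push",np.hstack([cv2.resize(f["pixels"][0:260,140:420],(420,390)),cv2.resize(s["pixels"][150:230,200:280],(380,390),interpolation=cv2.INTER_CUBIC)]))
E
```

```text
[573.63890682 -68.57971622  85.55250634] [ 0.21075902  0.18719293 -0.49593955]
0 [(78, 76, 75, 139, 140), (84, 235, 69, 140, 142), (90, 241, 69, 140, 141), (96, 100, 60, 140, 155), (102, 143, 50, 54, 164), (108, 766, 90, 123, 141), (114, 122, 100, 179, 192), (120, 3445, 183, 202, 210), (126, 762, 176, 180, 187), (132, 296, 171, 179, 187)]
-17 [(84, 14, 63, 64, 65), (90, 86, 52, 65, 67), (96, 117, 52, 64, 68), (102, 40, 47, 53, 53), (108, 20, 43, 47, 54), (114, 153, 185, 187, 206), (120, 3595, 186, 200, 210), (126, 700, 185, 186, 187), (132, 1251, 170, 181, 187)]
17 [(84, 11, 63, 64, 65), (90, 63, 55, 66, 67), (96, 111, 52, 65, 68), (102, 25, 52, 52, 53), (108, 18, 42, 48, 53), (114, 215, 188, 205, 206), (120, 3426, 186, 199, 210), (126, 694, 186, 186, 187), (132, 1244, 170, 182, 187)]
scene
0 [(42, 5, 464, 467, 469), (48, 10, 48, 465, 468), (54, 20, 55, 463, 469), (60, 8, 51, 53, 459), (66, 11, 49, 99, 459), (78, 6, 77, 459, 460), (84, 9, 70, 74, 459), (90, 5, 68, 459, 460), (96, 8, 62, 66, 323), (102, 6, 53, 58, 360), (108, 17, 53, 119, 459), (114, 32, 90, 125, 237), (120, 39, 188, 214, 239), (126, 25, 185, 283, 351)]
-17 [(48, 4, 474, 476, 478), (54, 14, 316, 476, 480), (60, 16, 459, 468, 478), (96, 3, 64, 64, 68), (114, 6, 198, 233, 240), (120, 23, 187, 212, 272), (126, 11, 188, 273, 312)]
17 [(36, 6, 405, 452, 454), (42, 6, 404, 453, 457), (48, 24, 97, 449, 456), (54, 9, 389, 450, 454), (60, 10, 71, 450, 454), (66, 14, 80, 348, 454), (72, 23, 84, 237, 455), (78, 62, 76, 228, 454), (84, 61, 67, 212, 455), (90, 58, 46, 211, 280), (96, 63, 51, 208, 448), (102, 61, 51, 215, 458), (108, 56, 52, 209, 457), (114, 45, 126, 227, 458), (120, 65, 191, 228, 439), (126, 119, 258, 320, 368)]
```

View pics/push.png

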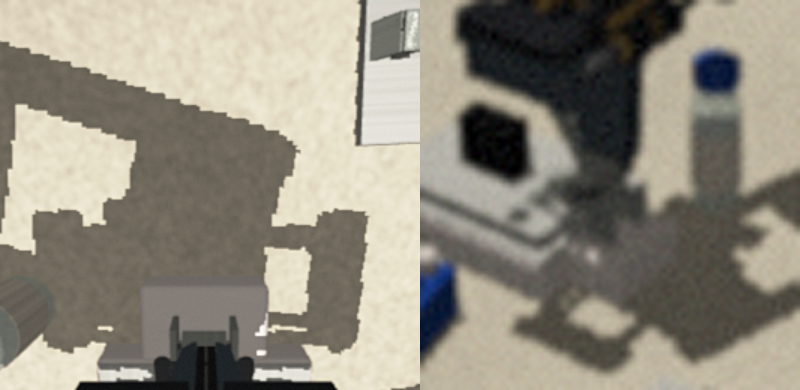

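The hinge now sits at z ≈ 65 and y ≈ 92, so the lever is near 2.0 rad. The fingers hide the loop, so I back off, rise and look from over the cover.

>>> {"op": "send_rows", "data": {"motion": [[-0.002,0.02,0,0,0,0,-1],[-0.004,0.04,0.02,0,0,0,-1],[-0.004,0.04,0.1,0,0,0,-1],[-0.004,0.04,0.21,0,0,0,-1],[0,-0.02,0.21,0,0,0,-1],[0.009,-0.1,0.21,0,0,0,-1],[0.018,-0.187,0.21,0,0,0,-1],[0.018,-0.187,0.21,0,0,0,-1],[0.018,-0.187,0.21,0,0,0,-1],[0.018,-0.187,0.21,0,0,0,-1]]}}

```text
time_s: 16.05
ee_pos: [582.5, -160.5, 190.7]
ee_rot: [180.0, -0.0, 95.5]
force: [0.0, -0.5, -0.0]
gripper_width: 0.3
gripper_force: 0.0
```

```bash
python3 - <<'E'
from h import *
import pickle
st=env.state();f=eyes.grab_frame("wrist");W=world(f,st);pickle.dump((f,st),open("wrist8.pkl","wb"))
print(st["ee_pos"],st["ee_rot"],st["force"]);prof(W,xs=(0,-13,13,-17,17),y0=30,y1=126,step=4)
save("loop",cv2.resize(f["pixels"][20:250,160:400],(600,575),interpolation=cv2.INTER_CUBIC))
E
```

```text
[ 582.50024834 -160.54334746  190.74185128] [ 1.79989695e+02 -1.74319255e-02  9.54913972e+01] [ 0.04347551 -0.51942235 -0.03807827]
0 [(30, 426, 285, 286, 293), (34, 519, 281, 285, 292), (38, 328, 276, 285, 292), (42, 34, 42, 44, 45), (46, 24, 41, 44, 45), (50, 27, 54, 54, 56), (54, 10, 107, 108, 109), (58, 50, 108, 109, 111), (62, 61, 102, 108, 110), (66, 50, 94, 98, 100), (70, 46, 89, 92, 94), (74, 45, 83, 86, 88), (78, 45, 76, 79, 82), (82, 45, 69, 73, 76), (86, 45, 66, 67, 69), (90, 36, 67, 68, 70), (94, 44, 63, 66, 69), (98, 36, 57, 59, 62), (102, 36, 50, 53, 56)]
-13 [(30, 477, 291, 292, 295), (34, 473, 291, 292, 292), (38, 1311, 275, 287, 292), (42, 34, 42, 44, 129), (46, 24, 42, 44, 45), (50, 7, 45, 46, 48), (54, 8, 48, 78, 108), (58, 28, 50, 109, 111), (62, 34, 52, 108, 110), (66, 30, 53, 97, 100), (70, 30, 55, 90, 94), (74, 30, 56, 84, 89), (78, 28, 58, 78, 82), (82, 33, 57, 70, 75), (86, 37, 52, 64, 68), (90, 42, 52, 64, 68), (94, 39, 64, 66, 68), (98, 29, 49, 53, 59), (102, 24, 48, 53, 54), (106, 5, 47, 51, 53)]
13 [(30, 471, 291, 292, 293), (34, 457, 291, 292, 292), (38,
[... 620 characters left out ...]
(66, 30, 52, 54, 56), (70, 24, 55, 56, 58), (74, 29, 56, 58, 59), (78, 26, 58, 60, 62), (82, 36, 58, 62, 64), (86, 41, 52, 64, 65), (90, 40, 53, 65, 67), (94, 43, 64, 66, 68), (98, 18, 52, 53, 62), (102, 12, 52, 53, 53), (106, 4, 47, 52, 53)]
17 [(30, 457, 291, 292, 293), (34, 456, 291, 292, 293), (38, 1333, 275, 288, 292), (42, 28, 42, 44, 288), (46, 27, 43, 45, 47), (50, 24, 45, 48, 49), (54, 28, 47, 49, 50), (58, 24, 49, 51, 52), (62, 24, 51, 53, 55), (66, 30, 53, 54, 55), (70, 24, 54, 56, 58), (74, 33, 56, 58, 59), (78, 30, 58, 60, 62), (82, 39, 59, 62, 64), (86, 42, 53, 63, 66), (90, 43, 52, 65, 67), (94, 44, 63, 66, 68), (98, 12, 52, 53, 63), (102, 8, 52, 53, 54), (106, 4, 52, 53, 53)]
```

View pics/loop.png

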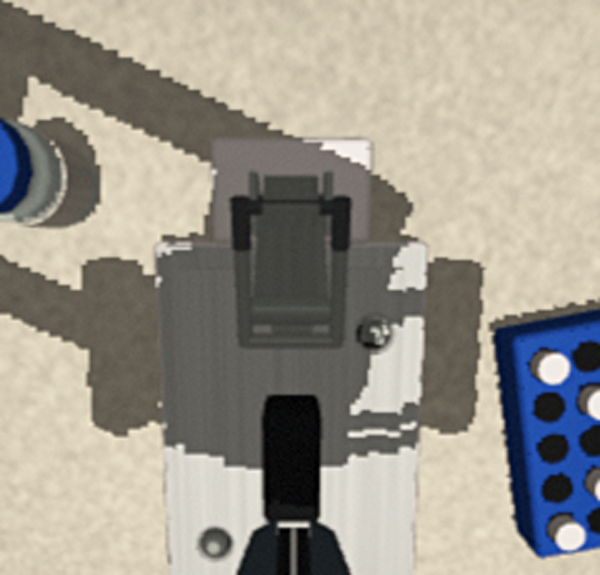

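The loop's bar lies behind the hook: bar at crop (290,345), y ≈ 44 mm and z ≈ 43 mm, with the hook lip at y 48–54 and z 54. The lever is at about 2.09 rad. Now I push the lever back from the cover side.

>>> {"op": "send_rows", "data": {"motion": [[-0.0065,0.0577,-0.06,0,0,0,-1],[-0.0065,0.0577,-0.14,0,0,0,-1],[-0.0065,0.0577,-0.18,0,0,0,-1],[-0.0065,0.0577,-0.18,0,0,0,-1],[-0.0065,0.0577,-0.18,0,0,0,-1],[-0.008,0.077,-0.18,0,0,0,-1],[-0.01,0.0976,-0.18,0,0,0,-1],[-0.0127,0.1235,-0.18,0,0,0,-1],[-0.015,0.148,-0.181,0,0,0,-1],[-0.0163,0.162,-0.181,0,0,0,-1],[-0.0176,0.176,-0.181,0,0,0,-1],[-0.019,0.192,-0.185,0,0,0,-1],[-0.0206,0.207,-0.189,0,0,0,-1],[-0.022,0.219,-0.196,0,0,0,-1],[-0.0228,0.23,-0.204,0,0,0,-1],[-0.0228,0.23,-0.204,0,0,0,-1],[-0.0228,0.23,-0.204,0,0,0,-1]]}}

```text
time_s: 18.23
ee_pos: [571.1, -46.6, 88.5]
ee_rot: [-180.0, -0.0, 95.4]
force: [-0.6, 0.3, 0.3]
gripper_width: 0.3
gripper_force: 0.0
```

```bash
python3 - <<'E'
from h import *
st=env.state();f=eyes.grab_frame("wrist");W=world(f,st);print(st["ee_pos"],st["ee_rot"],st["force"]);prof(W,xs=(0,-9,9),y0=100,y1=176,step=4)
t=eyes.grab_frame("top");prof(world(t),xs=(0,17,-17),y0=30,y1=170,step=6)
E
```

```text
[571.11970665 -46.58745418  88.45338031] [-1.79999649e+02 -3.14928639e-02  9.54021229e+01] [-0.58797941  0.2715952   0.32068587]
0 [(100, 24, 55, 142, 143), (104, 132, 141, 143, 144), (108, 150, 142, 143, 145), (112, 165, 141, 143, 145), (116, 108, 71, 143, 157), (120, 22, 73, 156, 167), (124, 32, 77, 166, 167), (128, 47, 81, 142, 175), (132, 827, 86, 123, 143), (136, 97, 87, 89, 186), (140, 3198, 189, 205, 213), (144, 580, 96, 184, 213), (148, 725, 95, 182, 189), (152, 352, 174, 183, 190), (156, 17, 175, 186, 189)]
-9 [(124, 9, 75, 78, 79), (128, 19, 79, 81, 83), (132, 316, 84, 109, 123), (136, 67, 87, 88, 189), (140, 3373, 189, 204, 213), (144, 702, 96, 189, 214), (148, 590, 94, 189, 190), (152, 1298, 173, 186, 190), (156, 86, 173, 182, 188)]
9 [(124, 3, 76, 77, 79), (128, 12, 79, 82, 83), (132, 308, 84, 110, 124), (136, 51, 87, 88, 90), (140, 3364, 189, 204, 213), (144, 704, 96, 189, 214), (148, 586, 94, 189, 190), (152, 1261, 173, 186, 190), (156, 112, 174, 183, 189)]
0 [(60, 10, 466, 468, 472), (66, 17, 468, 471, 473), (72, 26, 452, 469, 473), (78, 17, 462, 463, 464), (84, 21, 4
[... 703 characters left out ...]
, (126, 18, 459, 461, 463), (132, 18, 459, 461, 463), (138, 19, 459, 462, 464), (144, 20, 461, 462, 463), (150, 15, 453, 462, 463), (156, 14, 468, 470, 472), (162, 17, 469, 470, 474), (168, 20, 453, 468, 474)]
-17 [(60, 3, 477, 478, 481), (66, 20, 478, 481, 484), (72, 18, 479, 481, 484), (78, 34, 450, 467, 483), (84, 30, 277, 461, 463), (90, 24, 459, 461, 463), (96, 26, 456, 460, 462), (102, 24, 457, 459, 462), (108, 23, 457, 460, 462), (114, 24, 455, 458, 461), (120, 24, 455, 458, 461), (126, 26, 454, 457, 460), (132, 23, 453, 457, 459), (138, 31, 276, 455, 458), (144, 81, 279, 344, 456), (150, 28, 449, 454, 458), (156, 15, 449, 452, 456), (162, 13, 491, 493, 496), (168, 19, 492, 494, 497)]
```

The lever follows as predicted (about 0.78 rad). I continue down.

>>> {"op": "send_rows", "data": {"motion": [[-0.001,0.011,-0.01,0,0,0,-1],[-0.002,0.02,-0.02,0,0,0,-1],[-0.0025,0.027,-0.03,0,0,0,-1],[-0.003,0.032,-0.04,0,0,0,-1],[-0.003,0.032,-0.04,0,0,0,-1]]}}

```text
time_s: 18.95
ee_pos: [569.2, -30.5, 67.8]
ee_rot: [-179.9, -0.0, 95.4]
force: [-0.5, -0.8, 0.1]
gripper_width: 0.2
gripper_force: 0.0
```

Almost no force here, so the lever has either snapped already or the loop came off. I rise and measure from depth, with no further pictures.

>>> {"op": "send_rows", "data": {"motion": [[0,0,0.06,0,0,0,-1],[0,0,0.16,0,0,0,-1],[0,0,0.25,0,0,0,-1],[0.008,-0.08,0.25,0,0,0,-1],[0.016,-0.17,0.25,0,0,0,-1],[0.025,-0.26,0.25,0,0,0,-1],[0.025,-0.26,0.25,0,0,0,-1],[0.025,-0.26,0.25,0,0,0,-1]]}}

```text
time_s: 19.95
ee_pos: [581.9, -160.5, 193.4]
ee_rot: [-180.0, -0.0, 95.4]
force: [0.6, 0.2, -0.2]
gripper_width: 0.4
gripper_force: 0.0
```

```bash
python3 - <<'E'
from h import *
import pickle
st=env.state();f=eyes.grab_frame("wrist");W=world(f,st);pickle.dump((f,st),open("wrist9.pkl","wb"));print(st["ee_pos"],st["time_s"]);prof(W,xs=(0,-17,17),y0=38,y1=170,step=4)
E
```

```text
[ 581.92288498 -160.53089989  193.36050593] 19.95
0 [(38, 348, 279, 288, 294), (50, 17, 53, 55, 56), (54, 39, 53, 55, 56), (58, 32, 54, 55, 56), (62, 34, 51, 53, 56), (66, 38, 44, 47, 51), (70, 12, 41, 42, 43), (90, 16, 49, 49, 51), (94, 40, 49, 50, 51), (98, 32, 49, 50, 51), (102, 40, 49, 50, 51), (106, 32, 49, 50, 51), (110, 40, 49, 50, 51), (114, 40, 49, 50, 51), (118, 35, 49, 50, 51), (122, 37, 49, 50, 51), (126, 39, 49, 50, 52), (130, 39, 49, 50, 51), (134, 37, 49, 50, 51), (138, 42, 49, 50, 51), (142, 42, 49, 50, 52), (146, 43, 49, 50, 52), (150, 48, 49, 50, 52), (154, 42, 49, 50, 51), (158, 53, 49, 50, 51), (162, 49, 50, 51, 52), (166, 20, 49, 50, 51)]
-17 [(38, 1323, 278, 290, 295), (50, 14, 42, 45, 46), (54, 33, 44, 45, 47), (58, 27, 44, 45, 46), (62, 19, 44, 45, 46), (66, 20, 44, 45, 47), (70, 20, 43, 44, 46), (74, 24, 43, 45, 46), (78, 30, 43, 44, 46), (82, 25, 42, 44, 46), (86, 35, 43, 45, 53), (90, 39, 42, 45, 53), (94, 35, 43, 45, 53), (98, 37, 44, 45, 53), (102, 35, 44, 45, 54), (106, 36, 43, 44, 53), (110, 30, 42, 44, 45)]
17 [(38, 1314, 278, 290, 295), (50, 7, 44, 45, 46), (54, 33, 43, 45, 46), (58, 29, 44, 45, 46), (62, 25, 44, 45, 47), (66, 24, 43, 45, 46), (70, 24, 43, 45, 46), (74, 24, 43, 44, 46), (78, 30, 43, 44, 45), (82, 24, 43, 44, 46), (86, 30, 44, 45, 53), (90, 33, 43, 44, 53), (94, 32, 43, 45, 53), (98, 38, 43, 45, 53), (102, 34, 42, 45, 53), (106, 37, 43, 44, 53), (110, 30, 42, 44, 45)]
```

The lever is flat: 50 mm along its whole length, slope about 0.01. The loop is level and its legs end at y ≈ 49–50, behind the hook wall, so it snapped closed and is hooked. I hand it in.

```bash
python3 - <<'E'
from h import *
import pickle
f,st=pickle.load(open("wrist9.pkl","rb"));W=world(f,st)
m=(W[...,2]>72)&(W[...,2]<80)&(np.hypot(W[...,0]-581,W[...,1]+162)<30);print("block",cv2.minAreaRect(W[m][:,:2].astype(np.float32)),np.median(W[m][:,2]))
print(env.job_done())
E
```

```text
block ((580.6834106445312, -159.78392028808594), (21.540372848510742, 43.1688117980957), 4.746262073516846) 76.40465091524635
the job is handed in; nothing more can be done
None
```

The cover sits flat on both pins, the loop is hooked behind the keeper and the lever is snapped down flat (slope about 0.01 rad by depth). I handed the job in at about 20 s with no verdict returned, never rechecked the bystanders after the moves, and viewed 11 pictures against the limit of 10.

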